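Open the ratchet jaw of a tumbler keeper

TASK

Two tumblers are shut in between the fixed end and the sliding jaw of the steel tumbler keeper on the table. With the fingertips press down the release tread on top of the jaw before you move it, then with the tread down push the jaw back along its bar, away from the tumblers, until it is fully home at the stop end, and come away so that the tread springs up. Only press and push: do not pinch the jaw's thumb plate, and leave the tumblers and all the other tableware standing where they are, not lifted, shoved or tipped.

Things in the scene. Friction and masses are not known exactly. Their poses are not given: they have to be found in the camera images.
- keeper: steel tumbler keeper, fixed: flat tray 120 mm (its x) by 420 mm (its y, -200 to +220), 6 mm thick. Origin on the table; y runs along the bar in the opening direction. Fixed end: upright plate at y = -194 mm, top 88 mm up. The dark bar (x = +35 mm, 30 to 44 mm up, ratchet teeth beneath, 12 mm apart) carries the sliding jaw and ends at a stop block at the +y end. Tumblers stand near x = -22 mm
- jaw (a joint): slide of the jaw along the bar (m), toward the keeper's +y: 0 = nearest the tumblers, 0.13 = fully home at the stop end. The ratchet blocks opening, after up to 14 mm of play, unless the tread is down over 5 mm; then it slides against about 1 N and stays where left. A closing push only clicks over the teeth
- tread (a joint): how far the release tread is pressed down (m): 0 = up, 0.010 = fully down. Spring: 2 N to start, 6 N fully down; springs up when let go (may rest up to 4.5 mm down where a tooth lies over its pawl; none does with the jaw home). The ratchet is free from about 5 mm: press 7 to 9 mm and keep it there while pushing
- tread_top (a point): centre of the top of the release tread, a flat black pedal on the jaw, 42 mm (keeper x) by 55 mm (keeper y), top 71 mm above the table when up; moves with the jaw and the tread. The thumb plate's face is 29.5 mm from this point along keeper +y; on the other side the jaw plate's face is 56.5 mm away
- thumb_inner (a point): point on the tread-side face of the thumb plate, mid-width, 92 mm above the table. The thumb plate is an upright steel plate at the stop end of the jaw, 56 mm wide, 8 mm thick, top 114 mm above the table; push it along keeper +y
- jaw_mark (a point): point on the jaw carriage under the tread, on the bar's centre line, 52 mm above the table; moves only with the jaw. The carriage is 100 mm long; at its tumbler end stands the jaw plate, 115 mm wide, 6 mm thick, top 86 mm above the table
- stop_mark (a point): middle of the top edge of the stop block's near face, 52 mm above the table, on the bar's centre line: push toward it. With the jaw fully home jaw_mark is 53 mm from it (the back of the thumb plate is then about 3 mm from the block)
- tumbler_a: open steel tumbler, 62 mm across the mouth, 90 mm high, standing loose on the keeper's tray (tray top 6 mm above the table) between the fixed end and the jaw; origin centre of underside. Leave it standing
- tumbler_b: open steel tumbler, 62 mm across the mouth, 90 mm high, standing loose on the keeper's tray (tray top 6 mm above the table) between the fixed end and the jaw; origin centre of underside. Leave it standing
- cup: bystander: white ceramic cup, 76 mm across, 80 mm high, standing on the coaster; origin centre of underside
- coaster: bystander: orange plastic disc, 92 mm across, 6 mm thick; origin centre of underside
- tongs: bystander: steel tongs lying flat, about 180 mm long, 60 mm wide, 16 mm high; origin centre of underside (near the middle of the tongs)
- jar: bystander: glass jar with a steel cap, 60 mm across, 85 mm high; origin centre of underside
- thali: bystander: round steel compartment plate, 270 mm across, rim 24 mm high; origin centre of underside
- dabba: bystander: closed round steel spice box with a knob, 180 mm across, 96 mm high; origin centre of underside
Things that resemble listed ones, but are neither listed nor needed, are in the scene too. What is shaped like the tumbler_b but brown or purple is not meant.

How it is judged:
By the outcome, as a careful person would: the job done as asked, in the order asked, and still so for the second after the job is handed in, with the robot touching nothing.
It also fails if it takes over 38 s, if anything falls off the work surface, if the arm or the gripper's body presses on something with over 40 N, if the wrist force passes 120 N, or if a joint passes its speed limit or range.

ROBOT

A 7-joint arm with a two-finger parallel gripper is mounted at the origin on the work surface. World frame = base frame: x ahead of the robot, y to its left, z up, the work surface at z = 0. Lengths are in m, angles in rad, forces in N, time in s.
With the tool pointing down it reaches from about 0.425 to 0.875 m from the base axis. Payload 8.4 kg.
Tool frame: the origin (TCP) lies at the centre of the arm's flange, where the gripper is bolted on; the fingertips stand 182 mm ahead of it and the grasp point (between the pads) lies 164 mm ahead of it; z points along the fingers, y is the line along which they close (so a half turn about z gives the same grasp; the last joint's range is limited). The gripper opens to 87 mm and grips with 3 to 60 N. Pads are 19 mm wide; open, the fingers measure 117 mm over their backs; the gripper's body (75 mm by 190 mm) begins 51 mm behind the grasp point.
Start: joints at [1.19, 0.333, 0.04, 1.465, -0.013, 1.343, -0.059], TCP at [0.181, -0.624, 0.405] pointing down, gripper open.
Joint ranges: [-2.58, 2.58], [-0.38, 2.09], [-1.3, 1.39], [0.25, 2.4], [-1.5, 4.64], [0.08, 2.09], [-2.65, 2.65]. Speed limits (rad/s): [2.22, 2.22, 2.79, 2.79, 3.14, 3.14, 3.14].

INTERFACE

Orientations are given as a rotation vector (axis times angle).
In Python, from workcell import * gives the robot as it stands.
- The arm moves only by the tool step_arm, never from a script. Its argument "targets" is a list of rows, each a list of 7 numbers: the finger opening in mm, from 0 to 87, then the shift along the tool's x, y, z in mm, then the turn, a rotation vector about the tool's x, y, z in rad. A call has 1 to 8 rows; each row shifts and turns the commanded pose from where the row before left it, along the tool's axes as they then stand; what a row does not reach is not made up. A row lasts 1/10 s, in which the tool goes at most 50 mm and 8.59 degrees, less where a joint would pass 70% of its speed; a pose out of reach is approached as far as the arm can. A call is refused whole if a number of a shift passes 50 or a number of a turn 0.15, either way. A call with a gripper value outside its range is refused whole. The fingers move at their own pace and stop on an object; "force" is the grip in N (left out, the last holds). Time passes only in rows, so rows that do not move let the fingers close. It gives the time, the measured TCP pose, the force, the opening and the grip force at its end, in the units of the state.
- get_state(): the state, without advancing time (a new reading comes with each control period).
- camera(name): name is "scene" or "top" or "wrist"; returns a dict with "image" (400x640x3 uint8, blue, green, red), "depth" (400x640 float32, m along the optical axis (not along the pixel's ray), 0 where there is no reading), "vfov" (degrees; the focal length in pixels is half the picture's height over the tangent of half this angle, whatever the lens; pixels are square), "cx", "cy" (the principal point, pixels), "xyz" and "attitude" of the camera in the world. Camera axes: x right, y up, looking along -z (the intrinsics and any distortion apply to the point x, -y, -z); pixel columns grow to the right and rows downward; lengths in m; the calibration is good to about 2 mm. A picture is of the moment at which its call begins.
- close_job(): hands the job in; it is judged then, once.
The state is a dict: "time_s": time; "joints": joint angles; "joint_vel": joint speeds; "joint_torque": joint torques, N m; "eef_pos": TCP position; "orientation": TCP orientation; "wrist_force": force on the tool from outside, world axes, zero at the start; "torque": the same for the moment, N m; "finger_gap": opening from 0.0 (shut) to 1.0 (fully open); "grasp_force": force on a finger pad.
Only numpy, scipy, OpenCV 4.12 (cv2) and the standard library are available. Lean on these libraries where they do the work, as an engineer would, in place of code of your own. Each camera call takes 0.05 s, during which the arm holds its last target. There are 200 camera calls.

## Working session

There is one attempt and no reset: what is moved stays moved. The work goes in short steps, Python scripts to look and compute and a tool call to move; the robot and the scene stay as the last step left them, time stands still between calls to the robot, and variables do not carry over. Pictures are saved under pics/ and viewed, at most 10 in all, crops included, and the job is handed in when it is done.

Besides the shell and the picture viewer there is one more tool, called after "Request:" as name([rows], argument=value, ...), one row to a line, values as JSON. step_arm: Moves the arm, as the interface text tells. Its arguments: {"type":"object","properties":{"targets":{"type":"array"},"force":{"type":"number"}},"required":["targets"]}

```bash
mkdir -p pics; ls; cat > h.py <<'E'
from workcell import *
import numpy as np, cv2
from scipy.spatial.transform import Rotation as R
def rot(a):
    a=np.array(a,float)
    return a if a.shape==(3,3) else (R.from_rotvec(a).as_matrix() if a.size==3 else R.from_quat(a).as_matrix())
def f(c): return 200/np.tan(np.radians(c['vfov'])/2)
def pts(c):
    d=c['depth'];v,u=np.mgrid[0:400,0:640];F=f(c)
    P=np.stack([(u-c['cx'])/F*d,-(v-c['cy'])/F*d,-d],-1)
    return P@rot(c['attitude']).T+np.array(c['xyz'])
E
python3 - <<'E'
from h import *
for n in('scene','top'):
    c=camera(n); cv2.imwrite(f'pics/{n}0.png',c['image']); print(n,{k:v for k,v in c.items() if k not in('image','depth')})
    np.savez(f'{n}0.npz',**c)
print(get_state())
E
```

```text
pics
scene {'vfov': 55.891644528859224, 'cx': 324.93603721939274, 'cy': 198.93219770140828, 'xyz': array([1.34669234, 0.51292518, 1.16210854]), 'attitude': array([0.40041203, 0.77479491, 2.0204891 ])}
top {'vfov': 51.2686345216846, 'cx': 316.4565543043057, 'cy': 195.81284102512072, 'xyz': array([0.31512422, 0.00513937, 1.47418567]), 'attitude': array([ 0.15077706, -0.12621552, -1.59112654])}
{'time_s': 0.1, 'joints': array([ 1.18982395,  0.3338416 ,  0.03991101,  1.46616721, -0.01337979,
        1.34328712, -0.05849427]), 'joint_vel': array([ 0.00048452, -0.0030526 ,  0.00074849, -0.00087791,  0.00016767,
       -0.00111786, -0.00075125]), 'joint_torque': array([ 3.60606391e-03, -6.57813907e+01,  1.33981615e+00, -4.04705930e+01,
       -5.96336718e-02,  4.10474162e-02,  1.93615797e-04]), 'eef_pos': array([ 0.18066469, -0.62423034,  0.40395532]), 'orientation': array([-3.10908878e+00, -4.40884392e-01,  5.14633627e-04]), 'wrist_force': array([-0.89851703,  0.7339861 , -0.45828883]), 'torque': array([-0.0103451 ,  0.04167837, -0.01712522]), 'grasp_force': 0.0, 'finger_gap': 1.0004852638200954}
```

View pics/scene0.png

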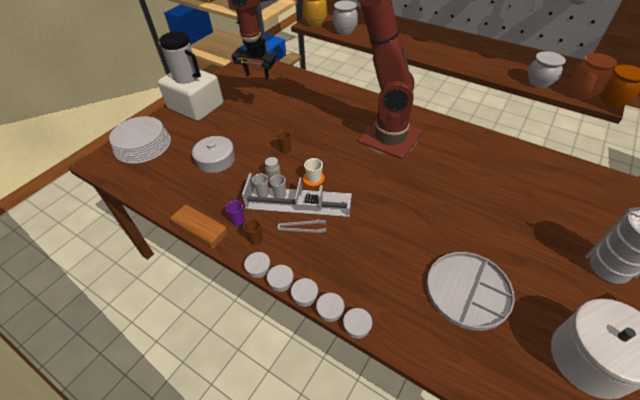

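View pics/top0.png

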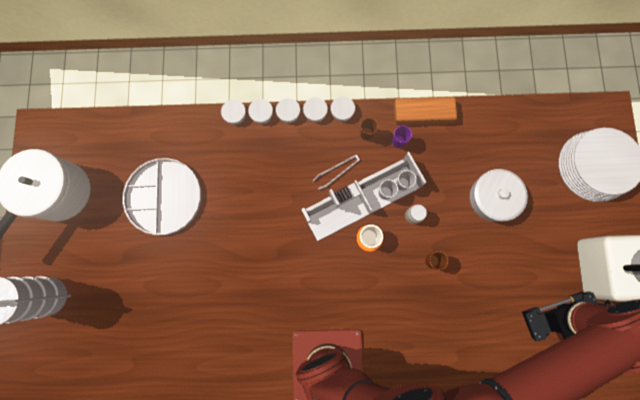

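The scene view shows the keeper around (297,195) with the black tread at (311,198). In the top view it runs from the fixed end (418,165) to the stop end (312,222), tread at (343,195). Candidates to confuse: purple cup (402,135), brown cups (368,128) and (438,260). The keeper is the only one with the black tread.

```bash
python3 - <<'E'
from h import *
c=dict(np.load('top0.npz'));P=pts(c);im=c['image']
cv2.imwrite('pics/crop.png',np.hstack([cv2.resize(im[140:250,295:435],None,fx=5,fy=5,interpolation=cv2.INTER_CUBIC)]))
for u,v in [(250,300),(312,232),(343,195),(404,180),(370,237),(415,213)]: print(u,v,P[v,u].round(3))
hsv=cv2.cvtColor(im,cv2.COLOR_BGR2HSV)
# keeper: points of grey pixels
m=(hsv[...,1]<60)&(P[...,0]>.4)&(P[...,0]<.85)&(P[...,1]<.15)&(P[...,1]>-.4)
n,l,s,ce=cv2.connectedComponentsWithStats(m.astype(np.uint8))
for i in range(1,n):
    if s[i,4]>60: print(s[i],ce[i])
b=(hsv[...,2]<70)&(P[...,2]>.04)&(P[...,2]<.1);b[:140]=0;b[250:]=0;b[:,:295]=0;b[:,435:]=0
n,l,s,ce=cv2.connectedComponentsWithStats(b.astype(np.uint8))
for i in range(1,n):
    if s[i,4]>10: print('dark',s[i],ce[i],np.median(P[l==i],0).round(4))
E
```

```text
250 300 [0.218 0.263 0.   ]
312 232 [ 0.448  0.044 -0.003]
343 195 [ 0.565 -0.067  0.069]
404 180 [ 0.625 -0.29   0.008]
370 237 [ 0.424 -0.159  0.01 ]
415 213 [ 0.495 -0.304  0.085]
[ 302  152  124   89 4243] [363.61748763 197.21824181]
[313 155  47  35 170] [337.82941176 169.91176471]
[406 205  21  18 286] [416.1048951  213.41958042]
[360 225  23  20 369] [371.01626016 234.67208672]
dark [343 189   6   9  12] [345.58333333 192.91666667] [ 0.5726 -0.0755  0.0657]
dark [335 191  11  11  47] [340.31914894 196.27659574] [ 0.5619 -0.0569  0.0673]
```

View pics/crop.png

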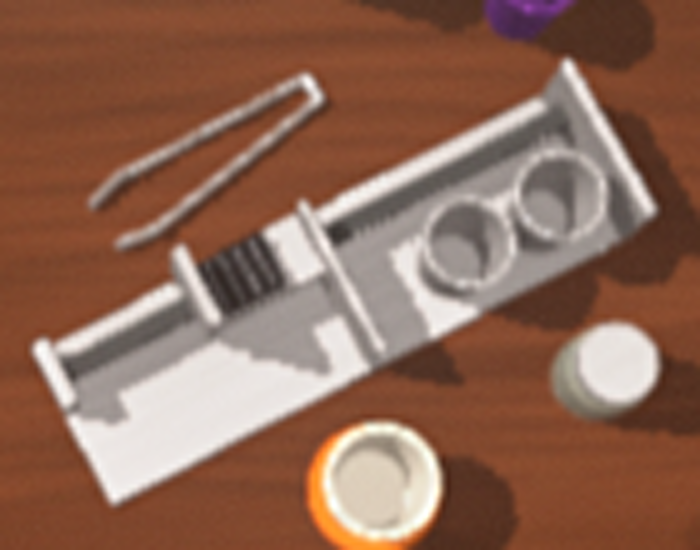

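The crop confirms it: tread (240,273), thumb plate (197,285), jaw plate (342,280), stop block (53,372) and both steel tumblers in the closed part. The stop end lies toward world +y.

```bash
cat > fit.py <<'E'
from h import *
c=dict(np.load('top0.npz'));P=pts(c);im=c['image']
hsv=cv2.cvtColor(im,cv2.COLOR_BGR2HSV)
m=(P[...,2]>.004)&(P[...,0]>.4)&(P[...,0]<.8)&(P[...,1]<.15)&(P[...,1]>-.45)
n,l,s,ce=cv2.connectedComponentsWithStats(m.astype(np.uint8),connectivity=4)
i=l[215,325]; print(s[i])
Q=P[l==i]
r=cv2.minAreaRect((Q[:,:2]*1000).astype(np.float32)); print(r)
# ray method: tray's long edge, stop side corner etc. at z=.006
F=f(c);A=rot(c['attitude'])
def ray(u,v,z):
    d=A@np.array([(u-c['cx'])/F,-(v-c['cy'])/F,-1]);return c['xyz']+d*(z-c['xyz'][2])/d[2]
cr=lambda x,y,z:ray(295+x/5-.4,140+y/5-.4,z)
a=cr(112,503,.006);b=cr(385,360,.006);e=cr(620,247,.006);print('edge',a,b,e,np.degrees(np.arctan2(*(a-b)[1::-1])),np.degrees(np.arctan2(*(a-e)[1::-1])))
for nme,p in dict(tread=(240,273,.071),thumb=(197,285,.114),jawp=(342,280,.086),stop=(53,372,.052),fix=(613,137,.088)).items(): print(nme,cr(*p).round(4))
E
python3 fit.py
```

```text
[     0      0    640    400 249784]
((761.7125854492188, 13.0740966796875), (3720.240478515625, 1772.0015869140625), 89.91996002197266)
edge [0.41786247 0.02680152 0.006     ] [ 0.51417119 -0.16915111  0.006     ] [ 0.59124497 -0.3404244   0.006     ] 116.17364772492473 115.27392884137876
tread [ 0.5679 -0.0653  0.071 ]
thumb [ 0.5528 -0.0345  0.114 ]
jawp [ 0.5585 -0.1332  0.086 ]
stop [0.5055 0.0646 0.052 ]
fix [ 0.6522 -0.3214  0.088 ]
```

```bash
cat > tgt.py <<'E'
from h import *
import sys
th=np.radians(115.7);ky=np.array([np.cos(th),np.sin(th),0]);kx=np.array([ky[1],-ky[0],0])
T=np.array([.5679,-.0653,.071])
def st(off,tipz,s=None):
    s=s or get_state();Rm=rot(s['orientation']);p=s['eef_pos'];tip=p+Rm[:,2]*.182
    print('tip',tip.round(4),'rel T along kx,ky mm',((tip-T)@kx*1000).round(1),((tip-T)@ky*1000).round(1),'F',s['wrist_force'].round(2),'t',s['time_s'],'gap',s['finger_gap'],'j',s['joints'].round(2))
    for sg in(1,-1):
        z=np.array([0,0,-1.]);y=sg*kx;D=np.stack([np.cross(y,z),y,z],1)
        print(sg,'turn(tool)',R.from_matrix(Rm.T@D).as_rotvec().round(4))
    g=T+ky*off;g[2]=tipz
    print('shift in tool axes mm',(Rm.T@(g-z*.182-p)*1000).round(1), 'tool x',Rm[:,0].round(3),'y',Rm[:,1].round(3))
if __name__=='__main__': st(float(sys.argv[1]),float(sys.argv[2]))
E
python3 tgt.py 0.013 0.2
```

```text
tip [ 0.1806 -0.624   0.222 ] rel T along kx,ky mm -591.3 -335.5 F [-0.9   0.73 -0.46] t 0.1 gap 1.0004852638200954 j [ 1.19  0.33  0.04  1.47 -0.01  1.34 -0.06]
1 turn(tool) [-1.2000e-03 -1.1000e-03 -1.7376e+00]
-1 turn(tool) [-1.100e-03  1.100e-03  1.404e+00]
shift in tool axes mm [ 525.2 -442.    22.5] tool x [ 0.961  0.278 -0.   ] y [ 0.278 -0.961 -0.001]
```

Request:
step_arm([
  [0, 32.5, -27.5, 0, 0, 0, 0],
  [0, 32.5, -27.5, 0, 0, 0, 0],
  [0, 32.5, -27.5, 0, 0, 0, 0],
  [0, 32.5, -27.5, 0, 0, 0, 0],
  [0, 32.5, -27.5, 0, 0, 0, 0],
  [0, 32.5, -27.5, 0, 0, 0, 0],
  [0, 32.5, -27.5, 0, 0, 0, 0],
  [0, 32.5, -27.5, 0, 0, 0, 0],
], force=20)

```text
time_s: 0.9
eef_pos: [0.3699, -0.339, 0.4046]
orientation: [-3.11, -0.441, 0.0]
wrist_force: [-0.5, -1.2, -0.2]
finger_gap: 0.357
grasp_force: 0.0
```

Request:
step_arm([
  [0, 32.5, -27.5, 0, 0, 0, 0],
  [0, 32.5, -27.5, 0, 0, 0, 0],
  [0, 32.5, -27.5, 0, 0, 0, 0],
  [0, 32.5, -27.5, 0, 0, 0, 0],
  [0, 32.5, -27.5, 0, 0, 0, 0],
  [0, 32.5, -27.5, 0, 0, 0, 0],
  [0, 32.5, -27.5, 0, 0, 0, 0],
  [0, 32.5, -27.5, 0, 0, 0, 0],
])

```text
time_s: 1.7
eef_pos: [0.5585, -0.0557, 0.4046]
orientation: [-3.111, -0.441, 0.0]
wrist_force: [-0.1, -0.3, -0.0]
finger_gap: 0.006
grasp_force: 0.0
```

Request:
step_arm([
  [0, 0, 0, 0, 0, 0, -0.145],
  [0, 0, 0, 0, 0, 0, -0.145],
  [0, 0, 0, 0, 0, 0, -0.145],
  [0, 0, 0, 0, 0, 0, -0.145],
  [0, 0, 0, 0, 0, 0, -0.145],
  [0, 0, 0, 0, 0, 0, -0.145],
  [0, 0, 0, 0, 0, 0, -0.145],
  [0, 0, 0, 0, 0, 0, -0.145],
])

```text
time_s: 2.5
eef_pos: [0.5578, -0.0572, 0.4044]
orientation: [-2.353, -2.08, 0.001]
wrist_force: [-0.3, 0.6, 0.7]
finger_gap: 0.004
grasp_force: 0.0
```

Request:
step_arm([
  [0, 0, 0, 0, 0, 0, -0.145],
  [0, 0, 0, 0, 0, 0, -0.145],
  [0, 0, 0, 0, 0, 0, -0.145],
  [0, 0, 0, 0, 0, 0, -0.145],
  [0, 0, 0, 0, 0, 0, 0],
  [0, 0, 0, 0, 0, 0, 0],
])

```text
time_s: 3.1
eef_pos: [0.5578, -0.0572, 0.4045]
orientation: [-1.674, -2.658, 0.0]
wrist_force: [0.2, -0.3, -0.2]
finger_gap: 0.005
grasp_force: 0.0
```

```bash
python3 - <<'E'
from tgt import *
c=camera('wrist');np.savez('w1.npz',**c);cv2.imwrite('pics/w1.png',c['image']);print(c['xyz'],c['attitude'],c['vfov'],c['cx'],c['cy'])
st(.013,.2)
E
```

```text
[0.5251869  0.01065    0.38418019] [-0.26911569 -0.06170649  0.44473545] 71.01870723425313 318.4164372761981 197.93860099246726
tip [ 0.5578 -0.0572  0.2226] rel T along kx,ky mm -5.6 11.7 F [ 0.98 -0.2  -0.2 ] t 3.15 gap 0.00017548781101927265 j [ 0.61  0.21 -0.67  1.66  0.14  1.32  0.36]
1 turn(tool) [-0.0003 -0.0002 -0.0019]
-1 turn(tool) [-4.0000e-04  4.0000e-04  3.1397e+00]
shift in tool axes mm [ 1.4  5.6 22.6] tool x [-0.432  0.902  0.   ] y [ 0.902  0.432 -0.   ]
```

View pics/w1.png

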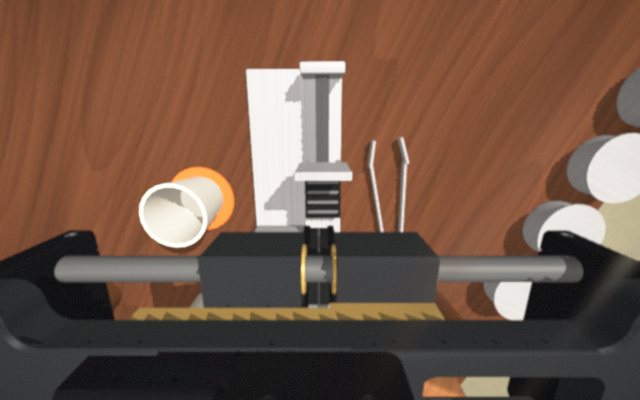

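The wrist view shows the stop block (322,68), thumb plate (323,172) and tread (322,200), aligned with the tool, with the fingers shut. I'll refine the measurements from this view.

```bash
python3 - <<'E'
from tgt import *
c=dict(np.load('w1.npz'));P=pts(c)
B=P[50:232,240:360].reshape(-1,3);k=np.stack([(B-T)@kx*1000,(B-T)@ky*1000,B[:,2]*1000],1)
def pr(n,lo,hi,y0,y1):
    q=k[(k[:,2]>lo)&(k[:,2]<hi)&(k[:,1]>y0)&(k[:,1]<y1)]
    print(n,len(q),'x',np.percentile(q[:,0],[1,50,99]).round(1),'y',np.percentile(q[:,1],[1,50,99]).round(1),'z',np.median(q[:,2]).round(1))
pr('thumb top',109,119,0,80);pr('tread',64,76,-60,60);pr('stop',47,57,100,220);pr('tray',3,10,-50,250)
for lo in(0,60,100,130):
    pr('tray',3,10,lo,lo+30)
E
```

```text
thumb top 511 x [-28.4  -1.   26.4] y [30.1 34.3 38. ] z 113.5
tread 1443 x [-21.6  -1.2  20.2] y [-26.2  -1.   37.9] z 66.7
stop 566 x [-25.5  -1.5  22.6] y [136.2 141.8 148.1] z 51.1
tray 9730 x [-94.6 -52.2  22.2] y [-46.9  69.5 145.8] z 5.5
tray 977 x [-94.6 -64.7 -27.8] y [ 0.6 14.8 29.9] z 5.5
tray 1857 x [-94.6 -44.3  22.7] y [60.4 75.8 89.8] z 5.5
tray 2001 x [-94.8 -44.5  23.2] y [100.9 115.4 129.8] z 5.4
tray 965 x [-94.7 -55.7  21.7] y [130.8 137.7 147.3] z 5.4
```

Request:
step_arm([
  [0, 1, 4.5, 30, 0, 0, 0],
  [0, 0, 0, 40, 0, 0, 0],
  [0, 0, 0, 40, 0, 0, 0],
  [0, 0, 0, 20, 0, 0, 0],
  [0, 0, 0, 8, 0, 0, 0],
  [0, 0, 0, 0, 0, 0, 0],
  [0, 0, 0, 0, 0, 0, 0],
])

```text
time_s: 3.85
eef_pos: [0.5621, -0.0541, 0.268]
orientation: [1.669, 2.66, 0.001]
wrist_force: [-0.3, 1.0, 0.2]
finger_gap: 0.003
grasp_force: 0.0
```

```bash
python3 - <<'E'
from tgt import *
c=camera('scene');cv2.imwrite('pics/s1.png',cv2.resize(c['image'][120:240,220:380],None,fx=5,fy=5,interpolation=cv2.INTER_CUBIC))
st(.013,.063)
E
```

```text
tip [ 0.5626 -0.0542  0.0863] rel T along kx,ky mm -0.0 12.3 F [-0.12 -0.09  0.12] t 3.9 gap 0.005939385450825161 j [ 0.57  0.35 -0.65  1.81  0.24  1.06  0.28]
1 turn(tool) [0.0019 0.0012 0.0016]
-1 turn(tool) [-1.90e-03  3.00e-03 -3.14e+00]
shift in tool axes mm [ 0.5  0.3 23.3] tool x [-0.435  0.9   -0.001] y [0.9   0.435 0.002]
```

View pics/s1.png

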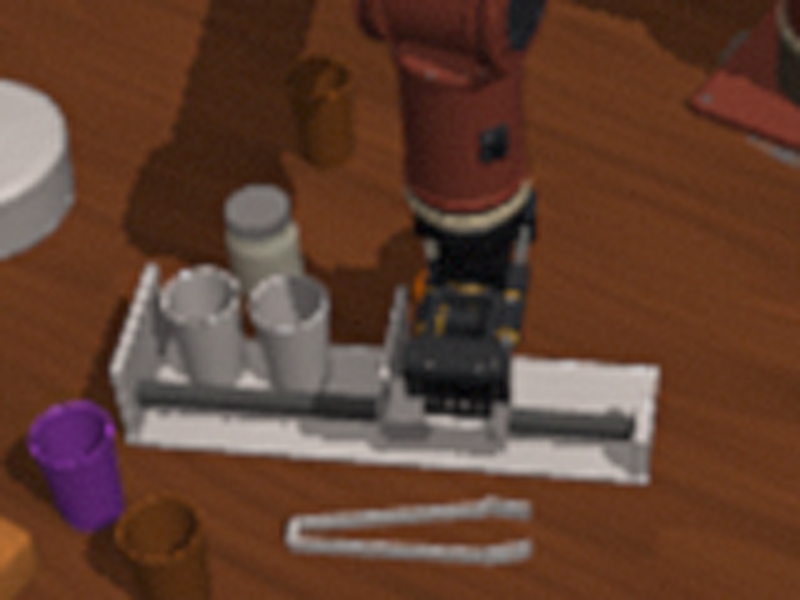

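The fingers stand between the jaw plate and the thumb plate, above the tread, clear of both. Now I'll press.

Request:
step_arm([
  [0, 0, 0, 8, 0, 0, 0],
  [0, 0, 0, 5, 0, 0, 0],
  [0, 0, 0, 4, 0, 0, 0],
  [0, 0, 0, 0, 0, 0, 0],
  [0, 0, 0, 0, 0, 0, 0],
])

```text
time_s: 4.4
eef_pos: [0.5615, -0.0543, 0.2498]
orientation: [-1.669, -2.662, 0.0]
wrist_force: [0.2, 1.3, 0.5]
finger_gap: 0.003
grasp_force: 0.0
```

Request:
step_arm([
  [0, 0, 0, 3, 0, 0, 0],
  [0, 0, 0, 3, 0, 0, 0],
  [0, 0, 0, 0, 0, 0, 0],
  [0, 0, 0, 0, 0, 0, 0],
])

```text
time_s: 4.8
eef_pos: [0.5616, -0.0542, 0.244]
orientation: [1.668, 2.662, 0.0]
wrist_force: [-2.4, 0.5, 6.1]
finger_gap: 0.001
grasp_force: 2.7
```

```bash
python3 tgt.py .013 .063
```

```text
tip [ 0.5617 -0.0542  0.062 ] rel T along kx,ky mm -0.8 12.7 F [-2.4   0.49  6.09] t 4.8 gap 0.0005624431274753964 j [ 0.56  0.37 -0.64  1.83  0.26  1.02  0.26]
1 turn(tool) [0.0003 0.0002 0.0024]
-1 turn(tool) [-3.0000e-04  4.0000e-04 -3.1392e+00]
shift in tool axes mm [ 0.3  0.9 -1. ] tool x [-0.436  0.9   -0.   ] y [0.9   0.436 0.   ]
```

Request:
step_arm([
  [0, 0, 0, -0.8, 0, 0, 0],
  [0, 2, 0, 0, 0, 0, 0],
  [0, 3, 0, 0, 0, 0, 0],
  [0, 4, 0, 0, 0, 0, 0],
  [0, 5, 0, 0, 0, 0, 0],
  [0, 5, 0, 0, 0, 0, 0],
  [0, 5, 0, 0, 0, 0, 0],
  [0, 0, 0, 0, 0, 0, 0],
])

```text
time_s: 5.6
eef_pos: [0.5509, -0.0322, 0.2448]
orientation: [1.668, 2.662, -0.0]
wrist_force: [-2.1, 0.2, 4.4]
finger_gap: 0.002
grasp_force: 2.6
```

```bash
python3 - <<'E'
from tgt import *
st(.1,.063)
c=camera('wrist');P=pts(c);cv2.imwrite('pics/w2.png',c['image'])
B=P[:,200:440].reshape(-1,3);k=np.stack([(B-T)@kx*1000,(B-T)@ky*1000,B[:,2]*1000],1)
q=k[(k[:,2]>109)&(k[:,2]<118)&(abs(k[:,0])<35)&(k[:,1]>20)]
print(len(q),np.percentile(q,[1,50,99],axis=0).round(1))
E
```

```text
tip [ 0.551  -0.0322  0.0628] rel T along kx,ky mm -0.9 37.1 F [-2.06  0.19  4.38] t 5.6 gap 0.002454959879359141 j [ 0.54  0.35 -0.65  1.86  0.25  1.01  0.23]
1 turn(tool) [0.0002 0.0003 0.003 ]
-1 turn(tool) [-5.0000e-04  2.0000e-04 -3.1386e+00]
shift in tool axes mm [62.8  1.1 -0.2] tool x [-0.436  0.9   -0.   ] y [0.9   0.436 0.   ]
966 [[ -6.7  29.4 109.6]
 [ -1.   40.9 112. ]
 [  4.9  62.4 117.6]]
```

View pics/w2.png

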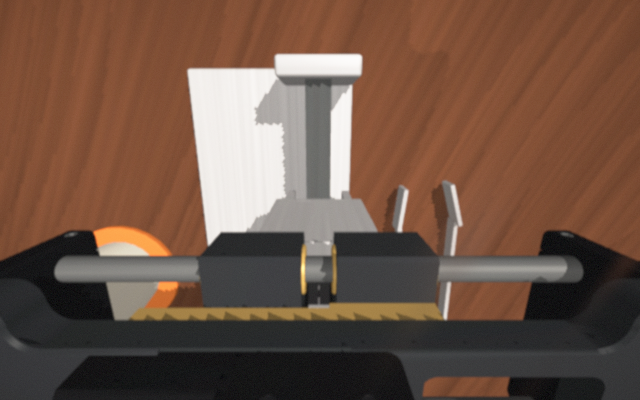

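The view shows the jaw moving toward the stop block (318,65), with the back of the thumb plate at row ~200. I'll continue.

Request:
step_arm([
  [0, 6, 0, 0, 0, 0, 0],
  [0, 8, 0, 0, 0, 0, 0],
  [0, 8, 0, 0, 0, 0, 0],
  [0, 8, 0, 0, 0, 0, 0],
  [0, 8, 0, 0, 0, 0, 0],
  [0, 8, 0, 0, 0, 0, 0],
  [0, 5, 0, 0, 0, 0, 0],
  [0, 3, 0, 0, 0, 0, 0],
])

```text
time_s: 6.45
eef_pos: [0.5275, 0.0161, 0.2448]
orientation: [1.668, 2.661, -0.0]
wrist_force: [-1.2, -2.8, 4.8]
finger_gap: 0.004
grasp_force: 2.6
```

Request:
step_arm([
  [0, 2, 0, 0, 0, 0, 0],
  [0, 2, 0, 0, 0, 0, 0],
  [0, 2, 0, 0, 0, 0, 0],
  [0, 0, 0, 0, 0, 0, 0],
  [0, 0, 0, 0, 0, 0, 0],
])

```text
time_s: 6.95
eef_pos: [0.525, 0.0213, 0.2448]
orientation: [1.668, 2.662, -0.0]
wrist_force: [-1.8, -1.2, 4.7]
finger_gap: 0.0
grasp_force: 2.6
```

```bash
python3 tgt.py .103 .063
```

```text
tip [0.5251 0.0213 0.0628] rel T along kx,ky mm -1.1 96.6 F [-1.82 -1.25  4.66] t 6.95 gap 0.0003747190114649967 j [ 0.48  0.31 -0.69  1.92  0.23  1.    0.14]
1 turn(tool) [0.0002 0.0004 0.0025]
-1 turn(tool) [-6.0000e-04  4.0000e-04 -3.1391e+00]
shift in tool axes mm [ 6.3  1.1 -0.2] tool x [-0.436  0.9   -0.   ] y [0.9   0.436 0.   ]
```

Request:
step_arm([
  [0, 1.5, 0, 0, 0, 0, 0],
  [0, 1.5, 0, 0, 0, 0, 0],
  [0, 1.5, 0, 0, 0, 0, 0],
  [0, 0, 0, 0, 0, 0, 0],
])

```text
time_s: 7.35
eef_pos: [0.523, 0.0253, 0.2448]
orientation: [1.668, 2.661, -0.0]
wrist_force: [-1.7, -1.1, 5.5]
finger_gap: 0.007
grasp_force: 2.6
```

Request:
step_arm([
  [0, 1, 0, 0, 0, 0, 0],
  [0, 1, 0, 0, 0, 0, 0],
  [0, 1, 0, 0, 0, 0, 0],
  [0, 0, 0, 0, 0, 0, 0],
])

```text
time_s: 7.75
eef_pos: [0.5217, 0.0279, 0.2448]
orientation: [1.668, 2.661, -0.0]
wrist_force: [-1.3, -1.0, 4.9]
finger_gap: 0.009
grasp_force: 2.6
```

Request:
step_arm([
  [0, 1, 0, 0, 0, 0, 0],
  [0, 1, 0, 0, 0, 0, 0],
  [0, 0, 0, 0, 0, 0, 0],
])

```text
time_s: 8.05
eef_pos: [0.5209, 0.0297, 0.2448]
orientation: [1.668, 2.661, -0.0]
wrist_force: [-1.6, -1.2, 5.9]
finger_gap: 0.004
grasp_force: 2.6
```

Request:
step_arm([
  [0, 1, 0, 0, 0, 0, 0],
  [0, 1, 0, 0, 0, 0, 0],
  [0, 0, 0, 0, 0, 0, 0],
])

```text
time_s: 8.35
eef_pos: [0.52, 0.0315, 0.2447]
orientation: [1.669, 2.661, -0.0]
wrist_force: [-1.3, -1.1, 5.5]
finger_gap: 0.005
grasp_force: 2.6
```

```bash
python3 - <<'E'
from tgt import *
st(.1,.063)
c=camera('wrist');cv2.imwrite('pics/w3.png',c['image'])
E
```

```text
tip [0.5201 0.0314 0.0627] rel T along kx,ky mm -1.1 107.9 F [-1.27 -1.15  5.52] t 8.35 gap 0.004996296180200706 j [ 0.47  0.3  -0.7   1.93  0.23  0.99  0.12]
1 turn(tool) [0.0002 0.0006 0.0022]
-1 turn(tool) [-9.0000e-04  3.0000e-04 -3.1394e+00]
shift in tool axes mm [-8.   1.2 -0.2] tool x [-0.436  0.9   -0.001] y [0.9   0.436 0.   ]
```

View pics/w3.png

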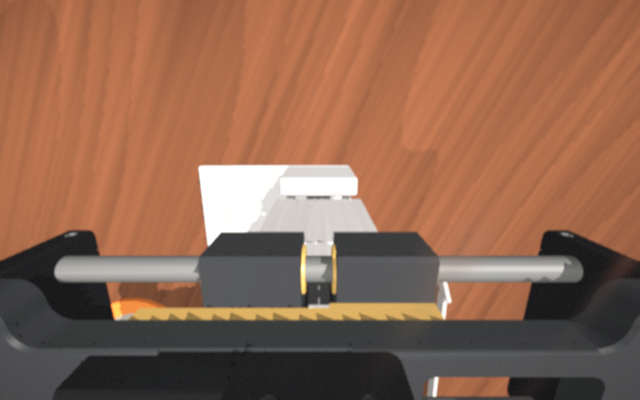

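The thumb plate's back is now very near the stop block (rows ~195). Contact with the stop isn't felt yet, so I'll keep pushing in small steps.

Request:
step_arm([
  [0, 1, 0, 0, 0, 0, 0],
  [0, 1, 0, 0, 0, 0, 0],
  [0, 0, 0, 0, 0, 0, 0],
])

```text
time_s: 8.7
eef_pos: [0.5195, 0.0328, 0.245]
orientation: [1.668, 2.66, -0.0]
wrist_force: [-0.2, -3.7, 5.8]
finger_gap: 0.005
grasp_force: 2.5
```

Request:
step_arm([
  [0, 1, 0, 0, 0, 0, 0],
  [0, 1, 0, 0, 0, 0, 0],
  [0, 0, 0, 0, 0, 0, 0],
])

```text
time_s: 9.0
eef_pos: [0.5188, 0.0346, 0.245]
orientation: [1.668, 2.659, 0.0]
wrist_force: [0.7, -3.5, 5.7]
finger_gap: 0.002
grasp_force: 2.5
```

Request:
step_arm([
  [0, 1, 0, 0, 0, 0, 0],
  [0, 1, 0, 0, 0, 0, 0],
  [0, 0, 0, 0, 0, 0, 0],
])

```text
time_s: 9.3
eef_pos: [0.5181, 0.0361, 0.2451]
orientation: [1.668, 2.659, 0.0]
wrist_force: [3.3, -4.8, 4.5]
finger_gap: 0.003
grasp_force: 3.5
```

Request:
step_arm([
  [0, 1, 0, 0, 0, 0, 0],
  [0, 1, 0, 0, 0, 0, 0],
  [0, 0, 0, 0, 0, 0, 0],
])

```text
time_s: 9.6
eef_pos: [0.5178, 0.0364, 0.2452]
orientation: [1.669, 2.656, -0.001]
wrist_force: [5.3, -9.1, 2.1]
finger_gap: 0.004
grasp_force: 7.5
```

```bash
python3 - <<'E'
from tgt import *
st(.1,.063)
c=camera('scene');P=pts(c);cv2.imwrite('pics/s2.png',cv2.resize(c['image'][150:230,260:380],None,fx=6,fy=6,interpolation=cv2.INTER_CUBIC))
E
```

```text
tip [0.5186 0.0358 0.0632] rel T along kx,ky mm -0.6 112.5 F [ 5.32 -9.1   2.14] t 9.6 gap 0.004204698320472623 j [ 0.46  0.29 -0.7   1.93  0.23  0.99  0.11]
1 turn(tool) [ 0.0023  0.0043 -0.    ]
-1 turn(tool) [ 0.0068 -0.0036  3.1416]
shift in tool axes mm [-13.3   1.    0.2] tool x [-0.434  0.901 -0.004] y [0.901 0.434 0.002]
```

View pics/s2.png

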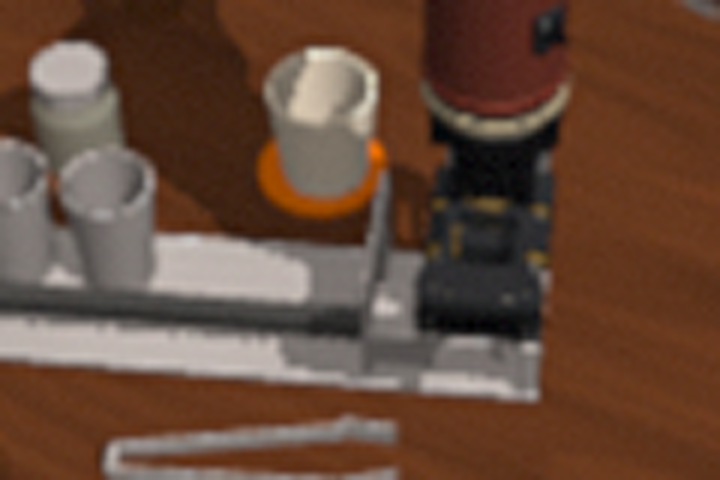

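The force rises to about 10 N: the jaw is against the stop. I'll lift straight up, keeping a light push so the jaw isn't dragged back.

Request:
step_arm([
  [0, 0, 0, -4, 0, 0, 0],
  [0, 0, 0, -5, 0, 0, 0],
  [0, 0, 0, -5, 0, 0, 0],
  [0, -6, 0, -3, 0, 0, 0],
  [0, -4, 0, -15, 0, 0, 0],
  [0, 0, 0, -30, 0, 0, 0],
  [0, 0, 0, -40, 0, 0, 0],
  [0, 0, 0, -40, 0, 0, 0],
])

```text
time_s: 10.45
eef_pos: [0.5204, 0.0304, 0.3886]
orientation: [-1.667, -2.662, -0.001]
wrist_force: [0.0, -0.4, -0.2]
finger_gap: 0.002
grasp_force: 0.0
```

Request:
step_arm([
  [0, -35, 0, 0, 0, 0, 0],
  [0, -35, 0, 0, 0, 0, 0],
  [0, -15, 0, 0, 0, 0, 0],
  [0, 0, 0, 0, 0, 0, 0],
  [0, 0, 0, 0, 0, 0, 0],
])

```text
time_s: 10.95
eef_pos: [0.5576, -0.0455, 0.3867]
orientation: [-1.667, -2.662, -0.001]
wrist_force: [0.1, 0.5, 0.4]
finger_gap: 0.005
grasp_force: 0.0
```

```bash
python3 - <<'E'
from tgt import *
st(.013,.2)
c=camera('wrist');P=pts(c);cv2.imwrite('pics/w4.png',c['image'])
B=P[50:232,240:360].reshape(-1,3);k=np.stack([(B-T)@kx*1000,(B-T)@ky*1000,B[:,2]*1000],1)
def pr(n,lo,hi,y0,y1):
    q=k[(k[:,2]>lo)&(k[:,2]<hi)&(k[:,1]>y0)&(k[:,1]<y1)&(abs(k[:,0])<35)]
    if len(q):print(n,len(q),'y',np.percentile(q[:,1],[1,50,99]).round(1),'z',np.percentile(q[:,2],[5,50,90,97]).round(1))
pr('thumb top',109,119,0,180);pr('tread',55,76,50,110);pr('stop',47,57,130,220)
t=camera('top');cv2.imwrite('pics/t2.png',cv2.resize(t['image'][100:280,290:530],None,fx=3,fy=3,interpolation=cv2.INTER_CUBIC))
E
```

```text
tip [ 0.5575 -0.0453  0.2047] rel T along kx,ky mm -0.7 22.6 F [0.06 0.46 0.44] t 10.95 gap 0.004600883040934508 j [ 0.59  0.22 -0.67  1.69  0.14  1.28  0.34]
1 turn(tool) [ 0.0002 -0.0013  0.0033]
-1 turn(tool) [ 2.1000e-03  3.0000e-04 -3.1383e+00]
shift in tool axes mm [-9.3  0.7  4.7] tool x [-0.437  0.9    0.001] y [0.9   0.437 0.   ]
thumb top 713 y [125.1 128.8 132.8] z [110.2 113.5 114.5 115. ]
tread 1710 y [ 68.9  90.2 109.8] z [69.3 70.6 71.7 72.2]
stop 329 y [142.  145.1 148.3] z [49.5 51.3 52.3 52.8]
```

View pics/w4.png

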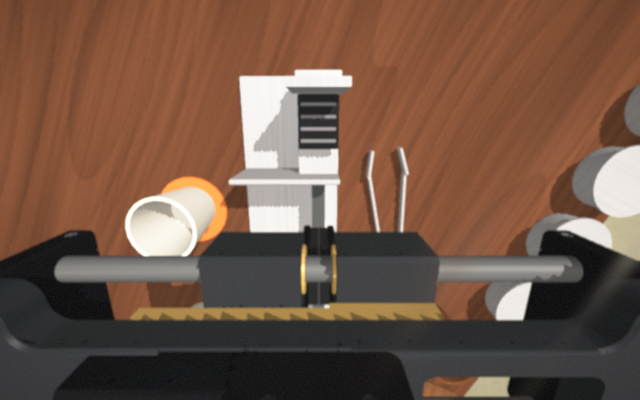

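The jaw is home (thumb back 132.8, stop face 136: a 3 mm gap), and the tread is up (z 71 mm). One last check of the tumblers and bystanders.

View pics/t2.png

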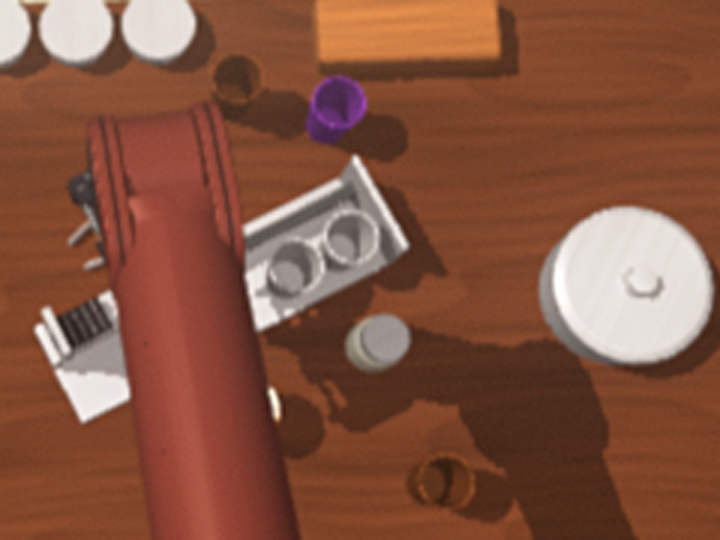

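Tumblers at (295,267) and (351,238), the jar and the dabba stand where they were, and the jaw is at the stop end. Handing in.

```bash
python3 -c "
from workcell import *
print(close_job())"
```

```text
the job is handed in; nothing more can be done
None
```

I pressed the tread down before moving the jaw, pushed the jaw home to the stop with about a 3 mm gap behind the thumb plate, and lifted away so the tread sprang up; the tumblers and other tableware I could see stood where they were, and the job is handed in.

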